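# Put the red and blue desk stamps away in their pockets

### The job

Put the two stamps away in the grey stamp caddy on the desk: the stamp with the red cap upright in the pocket with the red ring, and the stamp with the blue cap upright in the pocket with the blue ring, each standing on the pocket's floor and let go. Set them in from just above rather than letting them fall from high up. Leave the stamp with the green cap standing where it is.

Things in the scene. Friction and masses are not known exactly. Their poses are not given: they have to be found in the camera images.
- red_stamp: Round office stamp with a RED cap and a red band round its foot, standing upright, loose, 40 to 85 g. Black rubber foot 36 mm across and 14 mm high, then a narrow neck, then a reddish-brown wooden handle: a straight round grip 26 mm across from 42 to 70 mm above the desk, tapering to the cap at 82 mm. Origin: centre of the underside; z up along the handle. Round, so any direction of grasp is the same.
- blue_stamp: The same stamp with a BLUE cap and band (same sizes; origin at the centre of the underside, z up).
- green_stamp: The same stamp with a GREEN cap and band; a bystander to be left standing. Origin at the centre of the underside, z up.
- caddy: Grey plastic stamp caddy, fixed to the desk: block 90 mm (its x) by 200 mm (its y), 32 mm high, at any yaw. Two round pockets 56 mm across and 24 mm deep (floor 8 mm above the desk), open at the top: the pocket with the RED ring and floor has its centre at x = 0, y = +48 mm, the one with the BLUE ring and floor at x = 0, y = -48 mm. Origin: centre of the underside, z up.
Things that resemble listed ones, but are neither listed nor needed, are in the scene too. What is shaped like the red_stamp but pink is not meant.

How it is judged (in metres and radians):
At the end, for the whole second after the job is handed in: Red-capped stamp in the red-ringed pocket, blue in blue: within 14 mm of its centre on each caddy axis, underside within 4 mm of its floor, upright within 10 degrees, at rest, not touched by the fingers; green-capped stamp upright within 10 degrees, at most 30 mm from its start (x of red_stamp in the frame of caddy between -0.014 and 0.014 m and y of red_stamp in the frame of caddy between 0.034 and 0.062 m and z of red_stamp in the frame of caddy between 0.004 and 0.012 m and angle between each of red_stamp, blue_stamp, green_stamp's own z axis and vertical below 0.175 rad and linear speed of each of red_stamp, blue_stamp below 0.03 m/s and contact force between the fingers and red_stamp below 0.1 N and x of blue_stamp in the frame of caddy between -0.014 and 0.014 m and y of blue_stamp in the frame of caddy between -0.062 and -0.034 m and z of blue_stamp in the frame of caddy between 0.004 and 0.012 m and contact force between the fingers and blue_stamp below 0.1 N and distance of green_stamp from where it was at the start of the episode below 0.03 m).
It fails at once if the green-capped stamp is knocked over (tilt over 30 degrees) or moved more than 30 mm (angle between green_stamp's own z axis and vertical above 0.52 rad or distance of green_stamp from where it was at the start of the episode above 0.03 m).
It fails at once if the red-capped stamp is let fall from high up (more than about 50 mm: faster than 1 m/s while the gripper does not hold it) (linear speed of red_stamp above 1 m/s and contact force between the fingers and red_stamp below 0.05 N).
It fails at once if the blue-capped stamp is let fall from high up (more than about 50 mm: faster than 1 m/s while the gripper does not hold it) (linear speed of blue_stamp above 1 m/s and contact force between the fingers and blue_stamp below 0.05 N).
It also fails if it takes over 54 s, if anything falls off the work surface, if the arm or the gripper's body presses on something with over 40 N, if the wrist force passes 120 N, or if a joint passes its speed limit or range.

### The arm

A 6-joint arm with a two-finger parallel gripper is mounted at the origin on the work surface. World frame = base frame: x ahead of the robot, y to its left, z up, the work surface at z = 0. Lengths are in m, angles in degrees, forces in N, time in s.
With the tool pointing down it reaches from about 0.35 to 0.8 m from the base axis. Payload 7.3 kg.
Tool frame: the origin (TCP) lies between the finger pads; the fingertips stand 11 mm ahead of it and the grasp point (between the pads) lies 8 mm behind it (robot.tip_extent is the distance from the TCP to the fingertips, in m); z points along the fingers, y is the line along which they close (so a half turn about z gives the same grasp; the last joint's range is limited). The gripper opens to 85 mm and grips with 20 to 120 N. Pads are 22 mm wide; open, the fingers measure 114 mm over their backs; the gripper's body (76 mm by 85 mm) begins 54 mm behind the grasp point. The pads swing forward as they close: fully open they stand 13 mm farther back than shut.
Start: joints at [-74.37, 19.595, 87.324, -0, 73.075, -8.365], TCP at [0.214, -0.48, 0.242] pointing down, gripper open.
Joint ranges: [-145.02, 145.02], [-44.19, 115.74], [2.07, 154.8], [-57.11, 237.11], [16.16, 152.29], [-177.93, 177.93]. Speed limits (degrees/s): [147.25, 147.25, 180, 180, 180, 180].

### API

Orientations are given as a 3x3 rotation matrix whose columns are the frame's x, y, z axes.
In Python, from cell import robot gives the robot as it stands. The module is installed in compiled form; this text tells all that it offers.
- The arm moves only by the tool apply_moves, never from a script. Its argument "deltas" is a list of rows, each an object of numbers: "x", "y", "z": the shift along the world's x, y, z in cm; "rx", "ry", "rz": the turn, a rotation vector about the world's x, y, z in degrees. In form: [{"x": .., "y": .., "z": .., "rx": .., "ry": .., "rz": ..}, ...]. A call has 1 to 12 rows; each row shifts and turns the commanded pose from where the row before left it; what a row does not reach is not made up. A row lasts 1/8 s, in which the tool goes at most 62.5 mm and 10.7 degrees, less where a joint would pass 70% of its speed; a pose out of reach is approached as far as the arm can. A call with a gripper value outside its range is refused whole. "claw" is the gripper's target within -1 to 1 (fully open at 1, half-way at 0, shut at -1), set as the call begins (left out, the last holds). The fingers move at their own pace and stop on an object; "grip_force" is the grip in N (left out, the last holds). Time passes only in rows, so rows that do not move let the fingers close. It gives the time, the measured TCP pose, the force, the opening and the grip force at its end, in the units of the state.
- robot.get_obs(): the state, without advancing time (a new reading comes with each control period).
- robot.read_camera(name): name is "scene" or "top" or "wrist"; returns the picture (420x560x3 uint8, red, green, blue); there is no depth.
- robot.calibration(name): a dict with "intrinsics" (3x3 intrinsics, pixels), "R" (3x3) and "t" (3): a world point X has camera coordinates R X + t; the wrist camera has in their place "hand_eye" (4x4, takes a point from camera to tool coordinates, whose origin is the TCP and whose axes are the flange's). Camera axes: x right, y down, z forward; pixel columns grow to the right and rows downward; lengths in m; the calibration is good to about 2 mm. A picture is of the moment at which its call begins: read the wrist's pose just before it. calibration takes no time and is no camera call.
- robot.close_job(): hands the job in; it is judged then, once.
The state is a dict: "time": time; "joint_pos": joint angles; "joint_velocities": joint speeds; "joint_torque": joint torques, N m; "ee_pos": TCP position; "tool_rot": TCP orientation; "force": force on the tool from outside, world axes, zero at the start; "torque": the same for the moment, N m; "grip_width": finger opening in m; "gripper_force": force on a finger pad.
Only numpy, scipy, OpenCV 4.12 (cv2) and the standard library are available. Lean on these libraries where they do the work, as an engineer would, in place of code of your own. Each camera call takes 0.05 s, during which the arm holds its last target. There are 200 camera calls.

## Working session

There is one attempt and no reset: what is moved stays moved. The work goes in short steps, Python scripts to look and compute and a tool call to move; the robot and the scene stay as the last step left them, time stands still between calls to the robot, and variables do not carry over. Pictures are saved under pics/ and viewed, at most 10 in all, crops included, and the job is handed in when it is done.

Besides the shell and the picture viewer there is one more tool, called as name(argument=value, ...), one argument or row to a line, values as JSON. apply_moves: Moves the arm, as the interface text tells. Its arguments: {"type":"object","properties":{"deltas":{"type":"array","items":{"type":"object","properties":{"x":{"type":"number"},"y":{"type":"number"},"z":{"type":"number"},"rx":{"type":"number"},"ry":{"type":"number"},"rz":{"type":"number"}}}},"claw":{"type":"number"},"grip_force":{"type":"number"}},"required":["deltas"]}

```bash
mkdir -p pics; python3 - <<'E'
from cell import robot
import cv2
for n in("scene","top"):
    cv2.imwrite(f"pics/{n}0.png",cv2.resize(robot.read_camera(n),(800,600),interpolation=cv2.INTER_CUBIC)[:,:,::-1])
    c=robot.calibration(n);print(n,c)
o=robot.get_obs();print(o["time"],o["tool_rot"],o["grip_width"])
E
```

```text
scene {'intrinsics': array([[389.25856797,   0.        , 273.87184115],
       [  0.        , 389.25856797, 209.56740853],
       [  0.        ,   0.        ,   1.        ]]), 'R': array([[-0.03381458,  0.9994068 , -0.00652837],
       [ 0.82801951,  0.02435658, -0.56017002],
       [-0.55967872, -0.02434753, -0.82835194]]), 't': array([-0.05726324, -0.41013692,  1.09160348])}
top {'intrinsics': array([[473.81854746,   0.        , 276.79576181],
       [  0.        , 473.81854746, 200.20047437],
       [  0.        ,   0.        ,   1.        ]]), 'R': array([[ 0.07516366, -0.99715828,  0.00507807],
       [-0.97614924, -0.07461828, -0.20387441],
       [ 0.20367397,  0.01036699, -0.97898388]]), 't': array([0.04772732, 0.5370866 , 0.89473115])}
0.1 [[ 9.13598980e-01  4.06616277e-01 -3.26715112e-04]
 [ 4.06616353e-01 -9.13598143e-01  1.25465673e-03]
 [ 2.11677528e-04 -1.27910082e-03 -9.99999160e-01]] 0.08565294239986247
```

View pics/top0.png

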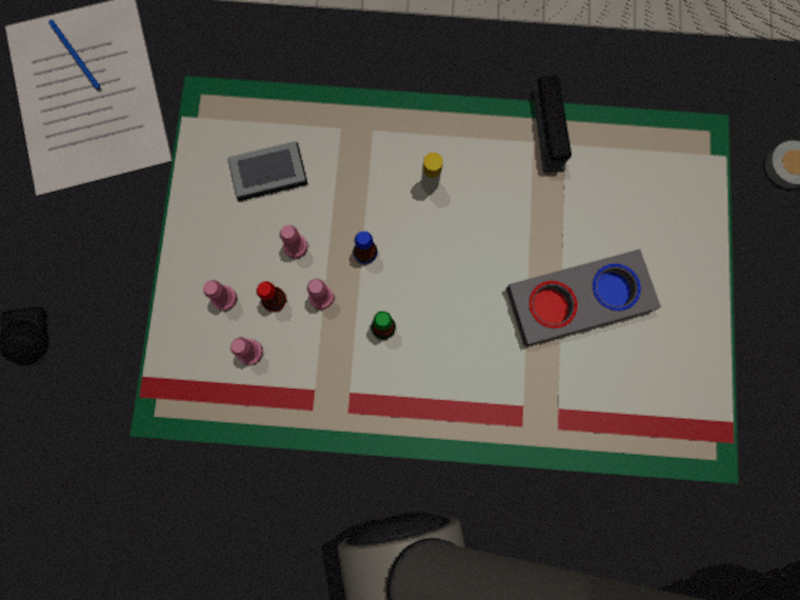

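View pics/scene0.png

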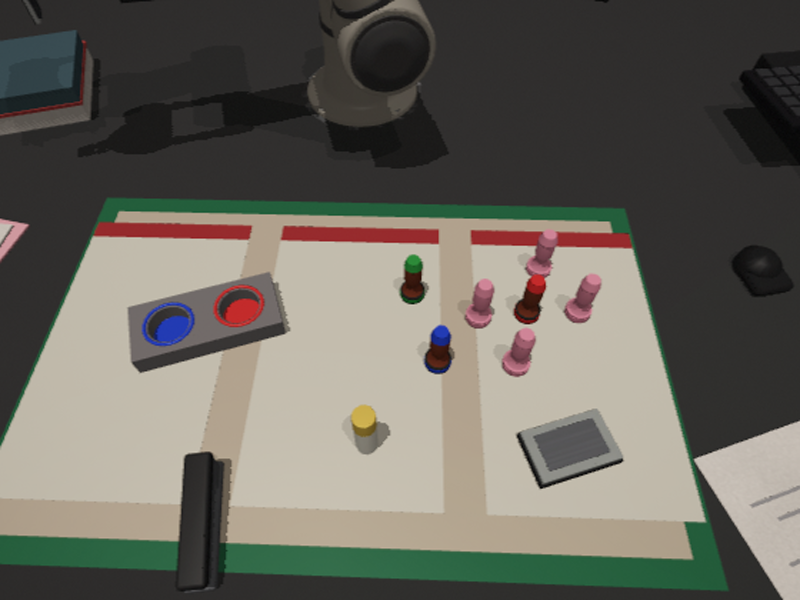

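The pictures show:
- **Top:** the red cap is at (266,290), ringed by four pink look-alikes at (289,233), (212,287), (317,287) and (240,344). The blue cap is at (363,240) and the green at (382,319). The red pocket is at (552,304) and the blue at (616,287).
- **Scene:** the red cap is at (536,284), the blue at (440,334) and the green at (413,263).
- **Target:** the red stamp is the one with the saturated red cap and brown handle. The pink ones don't fit the description.

```bash
cat > h.py <<'E'
import numpy as np
from cell import robot
def ray(n,uv,z,s=1/1.42857):
    c=robot.calibration(n);K,R,t=c["intrinsics"],c["R"],c["t"]
    d=R.T@np.linalg.inv(K)@np.array([uv[0]*s,uv[1]*s,1]);o=-R.T@t
    return (o+d*(z-o[2])/d[2])
E
python3 - <<'E'
from h import *
import cv2
np.set_printoptions(precision=4,suppress=True)
T=dict(red=(266,290),blue=(363,240),green=(382,319),pA=(289,233),pB=(212,287),pC=(317,287),pD=(240,344))
S=dict(red=(536,284),blue=(440,334),green=(413,263),pA=(524,336),pB=(592,282),pC=(484,286),pD=(547,238))
for k in T: print(k,ray("top",T[k],.078)[:2],ray("scene",S[k],.078)[:2])
for k,a,b in(("red",(552,304),(239,306)),("blue",(616,287),(168,325))): print("pocket",k,ray("top",a,.032)[:2],ray("scene",b,.032)[:2])
im=robot.read_camera("top")[140:270,130:300]
cv2.imwrite("pics/crop1.png",cv2.resize(im,(784,600),interpolation=cv2.INTER_CUBIC)[:,:,::-1])
E
```

```text
red [0.5082 0.2639] [0.5158 0.2659]
blue [0.5888 0.1378] [0.5959 0.1385]
green [0.4803 0.1027] [0.4856 0.1037]
pA [0.591  0.2412] [0.5957 0.2422]
pB [0.5067 0.3378] [0.5104 0.3399]
pC [0.5176 0.1948] [0.5211 0.1974]
pD [0.4319 0.2902] [0.4361 0.29  ]
pocket red [ 0.5276 -0.1371] [ 0.532  -0.1356]
pocket blue [ 0.5595 -0.2284] [ 0.5656 -0.2263]
```

View pics/crop1.png

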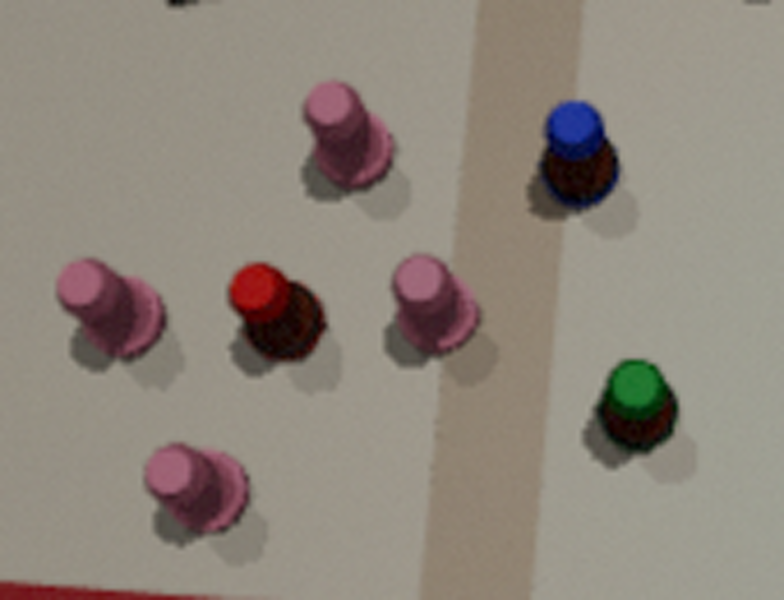

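The crop confirms it: the red cap with the brown handle is at (260,292), and its four neighbours are all pink. I'll start with the blue stamp and go above it at about (0.592, 0.138).

apply_moves(
  deltas=[
    {"x": 1.5, "y": 2.5},
    {"x": 2.6, "y": 4.1},
    {"x": 2.6, "y": 4.1},
    {"x": 2.6, "y": 4.1},
    {"x": 2.6, "y": 4.1},
    {"x": 2.6, "y": 4.1},
    {"x": 2.6, "y": 4.1},
    {"x": 2.6, "y": 4.1},
    {"x": 2.6, "y": 4.1},
    {"x": 2.6, "y": 4.1},
    {"x": 2.6, "y": 4.1},
    {"x": 2.6, "y": 4.1},
  ],
  claw=1,
)

```text
invalid input
```

apply_moves(
  deltas=[
    {"x": 2.6, "y": 4.1},
    {"x": 2.6, "y": 4.1},
    {"x": 1.8, "y": 3.0},
    {"x": 0.8, "y": 3.0},
    {},
    {},
  ],
)

```text
invalid input
```

```bash
cat >> h.py <<'E'
def wray(uv,z,s=1.0,o=None):
    c=robot.calibration("wrist");H=c["hand_eye"];K=c["intrinsics"]
    o=o or robot.get_obs();R=np.array(o["tool_rot"]);p=np.array(o["ee_pos"])
    d=R@H[:3,:3]@np.linalg.inv(K)@np.array([uv[0]*s,uv[1]*s,1]);c0=p+R@H[:3,3]
    return c0+d*(z-c0[2])/d[2]
E
python3 - <<'E'
from h import *
import cv2
o=robot.get_obs();print(o["time"],o["ee_pos"],o["joint_pos"],o["force"])
cv2.imwrite("pics/w1.png",cv2.resize(robot.read_camera("wrist"),(800,600),interpolation=cv2.INTER_CUBIC)[:,:,::-1])
print(robot.calibration("wrist"))
E
```

```text
0.15 [ 0.21344177 -0.47935113  0.24177788] [-7.43691376e+01  1.96291800e+01  8.73630797e+01 -1.48861306e-03
  7.30748683e+01 -8.36366913e+00] [-0.34945732 -0.37969419  0.27661909]
{'intrinsics': array([[371.16348407,   0.        , 277.15283481],
       [  0.        , 371.16348407, 217.47579934],
       [  0.        ,   0.        ,   1.        ]]), 'hand_eye': array([[-1.16943743e-03, -9.44789929e-01, -3.27674567e-01,
         8.42459644e-02],
       [ 9.99999156e-01, -9.19410543e-04, -9.17943137e-04,
         1.31195768e-04],
       [ 5.65995980e-04, -3.27675364e-01,  9.44790207e-01,
        -1.32455778e-01],
       [ 0.00000000e+00,  0.00000000e+00,  0.00000000e+00,
         1.00000000e+00]])}
```

View pics/w1.png

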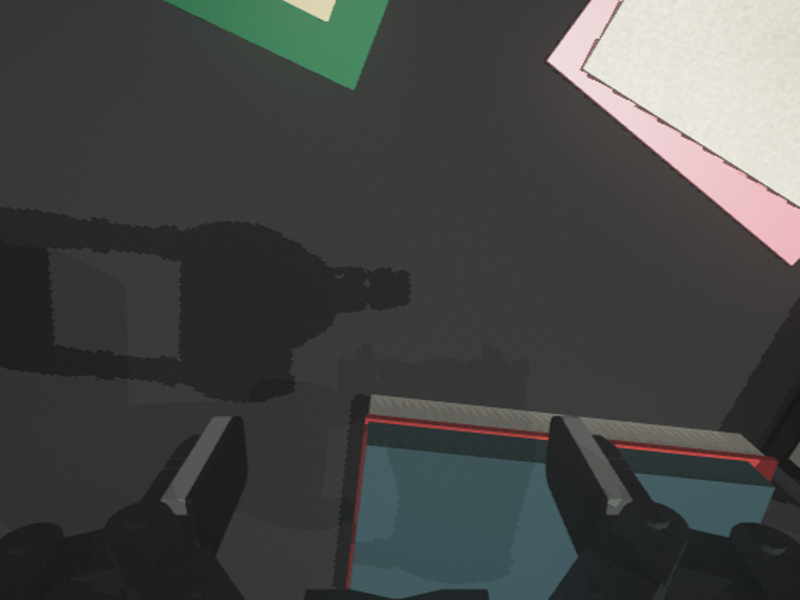

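The wrist picture shows the start view, with the book under the fingers: the moves were refused. I'll try again with all six numbers in each row.

apply_moves(
  deltas=[
    {"x": 1.5, "y": 2.5, "z": 0, "rx": 0, "ry": 0, "rz": 0},
  ],
)

```text
time: 0.32
ee_pos: [0.228, -0.4553, 0.2418]
tool_rot: [[0.914, 0.405, -0.0], [0.405, -0.914, 0.0], [-0.0, -0.0, -1.0]]
force: [-0.1, 0.5, 0.6]
grip_width: 0.0855
gripper_force: 0.0
```

apply_moves(
  deltas=[
    {"x": 2.6, "y": 4.2, "z": 0, "rx": 0, "ry": 0, "rz": 0},
    {"x": 2.6, "y": 4.2, "z": 0, "rx": 0, "ry": 0, "rz": 0},
    {"x": 2.6, "y": 4.2, "z": 0, "rx": 0, "ry": 0, "rz": 0},
    {"x": 2.6, "y": 4.2, "z": 0, "rx": 0, "ry": 0, "rz": 0},
    {"x": 2.6, "y": 4.2, "z": 0, "rx": 0, "ry": 0, "rz": 0},
    {"x": 2.6, "y": 4.2, "z": 0, "rx": 0, "ry": 0, "rz": 0},
    {"x": 2.6, "y": 4.2, "z": 0, "rx": 0, "ry": 0, "rz": 0},
    {"x": 2.6, "y": 4.2, "z": 0, "rx": 0, "ry": 0, "rz": 0},
    {"x": 2.6, "y": 4.2, "z": 0, "rx": 0, "ry": 0, "rz": 0},
    {"x": 2.6, "y": 4.2, "z": 0, "rx": 0, "ry": 0, "rz": 0},
    {"x": 2.6, "y": 4.2, "z": 0, "rx": 0, "ry": 0, "rz": 0},
    {"x": 2.6, "y": 4.2, "z": 0, "rx": 0, "ry": 0, "rz": 0},
  ],
)

```text
time: 1.82
ee_pos: [0.5412, 0.0509, 0.2422]
tool_rot: [[0.913, 0.407, -0.0], [0.407, -0.913, -0.0], [-0.0, 0.0, -1.0]]
force: [1.2, -1.2, 0.8]
grip_width: 0.0853
gripper_force: 0.0
```

apply_moves(
  deltas=[
    {"x": 2.6, "y": 4.2, "z": 0, "rx": 0, "ry": 0, "rz": 0},
    {"x": 1.6, "y": 2.7, "z": 0, "rx": 0, "ry": 0, "rz": 0},
    {"x": 1.0, "y": 1.5, "z": 0, "rx": 0, "ry": 0, "rz": 0},
    {"x": 0, "y": 0, "z": 0, "rx": 0, "ry": 0, "rz": 0},
    {"x": 0, "y": 0, "z": 0, "rx": 0, "ry": 0, "rz": 0},
  ],
)

```text
time: 2.45
ee_pos: [0.5921, 0.1328, 0.2421]
tool_rot: [[0.914, 0.406, -0.001], [0.406, -0.914, -0.0], [-0.001, 0.0, -1.0]]
force: [0.2, 0.3, -0.3]
grip_width: 0.0854
gripper_force: 0.0
```

```bash
python3 - <<'E'
from h import *
import cv2
o=robot.get_obs();print(o["time"],o["ee_pos"],o["joint_pos"],o["force"])
cv2.imwrite("pics/w2.png",cv2.resize(robot.read_camera("wrist"),(800,600),interpolation=cv2.INTER_CUBIC)[:,:,::-1])
E
```

```text
2.45 [0.59211914 0.13275455 0.2421129 ] [ 5.41561112e+00  2.83496128e+01  7.35505593e+01 -2.36073983e-02
  7.81409358e+01  7.14389073e+01] [ 0.23426378  0.2520256  -0.31610178]
```

View pics/w2.png

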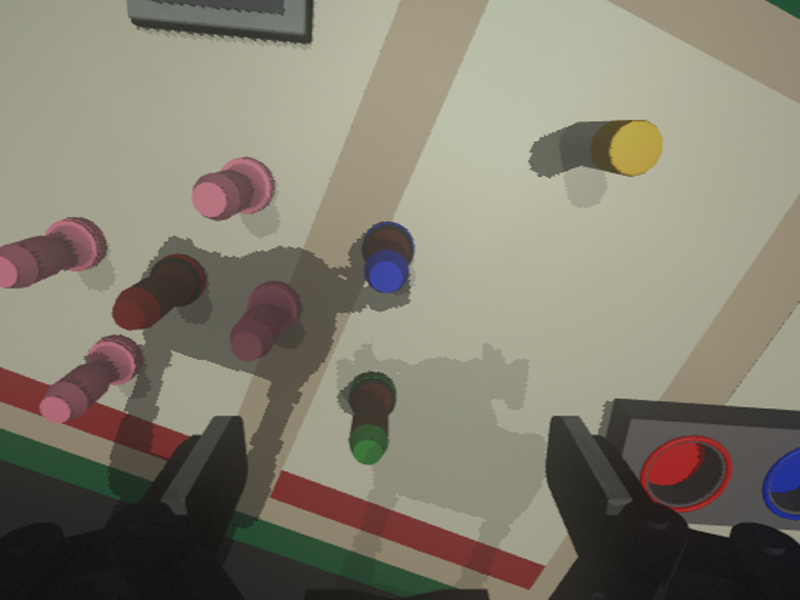

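The wrist view from above shows the blue cap at (386,272) and its foot at (389,246). The red cap is at (135,308) with its foot at (183,280), the green cap at (368,448), and the red ring at (686,473).

```bash
python3 - <<'E'
from h import *
np.set_printoptions(precision=4,suppress=True)
s=.7
for n,uv,z in(("bluecap",(386,272),.079),("bluefoot",(389,246),.008),("redcap",(135,308),.078),("redfoot",(183,280),.008),("pC cap",(246,342),.078),("pC foot",(274,305),.008),("green",(368,448),.078),("redring",(686,473),.032)): print(n,wray(uv,z,s)[:2])
for n,uv,z in(("blue",(580,167),.008),("red",(286,321),.008)):
  c=(130+uv[0]/4.612,140+uv[1]/4.615); print("topfoot",n,ray("top",c,z,1)[:2])
E
```

```text
bluecap [0.5945 0.14  ]
bluefoot [0.5947 0.1392]
redcap [0.5139 0.2668]
redfoot [0.5121 0.2644]
pC cap [0.5198 0.1998]
pC foot [0.5206 0.1983]
green [0.481  0.1034]
redring [ 0.53   -0.1377]
topfoot blue [0.5904 0.1373]
topfoot red [0.5082 0.2644]
```

apply_moves(
  deltas=[
    {"x": 0.2, "y": 0.6, "z": -2, "rx": 0, "ry": 0, "rz": 0},
    {"x": 0, "y": 0, "z": -3, "rx": 0, "ry": 0, "rz": 0},
    {"x": 0, "y": 0, "z": -3, "rx": 0, "ry": 0, "rz": 0},
    {"x": 0, "y": 0, "z": -3, "rx": 0, "ry": 0, "rz": 0},
    {"x": 0, "y": 0, "z": -3, "rx": 0, "ry": 0, "rz": 0},
    {"x": 0, "y": 0, "z": -2.5, "rx": 0, "ry": 0, "rz": 0},
    {"x": 0, "y": 0, "z": -1.9, "rx": 0, "ry": 0, "rz": 0},
    {"x": 0, "y": 0, "z": -1.0, "rx": 0, "ry": 0, "rz": 0},
    {"x": 0, "y": 0, "z": 0, "rx": 0, "ry": 0, "rz": 0},
  ],
)

```text
time: 3.62
ee_pos: [0.5943, 0.1388, 0.0481]
tool_rot: [[0.914, 0.406, -0.001], [0.406, -0.914, -0.0], [-0.001, -0.0, -1.0]]
force: [-0.6, -0.9, -0.6]
grip_width: 0.0854
gripper_force: 0.0
```

apply_moves(
  deltas=[
    {"x": 0, "y": 0, "z": 0, "rx": 0, "ry": 0, "rz": 0},
    {"x": 0, "y": 0, "z": 0, "rx": 0, "ry": 0, "rz": 0},
    {"x": 0, "y": 0, "z": 0, "rx": 0, "ry": 0, "rz": 0},
    {"x": 0, "y": 0, "z": 0, "rx": 0, "ry": 0, "rz": 0},
    {"x": 0, "y": 0, "z": 0, "rx": 0, "ry": 0, "rz": 0},
    {"x": 0, "y": 0, "z": 0, "rx": 0, "ry": 0, "rz": 0},
    {"x": 0, "y": 0, "z": 0, "rx": 0, "ry": 0, "rz": 0},
    {"x": 0, "y": 0, "z": 0, "rx": 0, "ry": 0, "rz": 0},
  ],
  claw=-1,
  grip_force=40,
)

```text
time: 4.62
ee_pos: [0.5948, 0.1395, 0.0488]
tool_rot: [[0.914, 0.407, 0.001], [0.407, -0.914, 0.0], [0.001, 0.0, -1.0]]
force: [-0.4, 0.1, 5.8]
grip_width: 0.025
gripper_force: 39.4
```

apply_moves(
  deltas=[
    {"x": 0, "y": 0, "z": 1, "rx": 0, "ry": 0, "rz": 0},
    {"x": 0, "y": 0, "z": 3, "rx": 0, "ry": 0, "rz": 0},
    {"x": 0, "y": 0, "z": 3, "rx": 0, "ry": 0, "rz": 0},
    {"x": 0, "y": 0, "z": 3, "rx": 0, "ry": 0, "rz": 0},
    {"x": 0, "y": -1.2, "z": 2, "rx": 0, "ry": 0, "rz": 0},
    {"x": -0.4, "y": -3, "z": 0, "rx": 0, "ry": 0, "rz": 0},
    {"x": -0.4, "y": -4.5, "z": 0, "rx": 0, "ry": 0, "rz": 0},
    {"x": -0.4, "y": -4.5, "z": 0, "rx": 0, "ry": 0, "rz": 0},
    {"x": -0.4, "y": -4.5, "z": 0, "rx": 0, "ry": 0, "rz": 0},
    {"x": -0.4, "y": -4.5, "z": 0, "rx": 0, "ry": 0, "rz": 0},
    {"x": -0.4, "y": -4.5, "z": 0, "rx": 0, "ry": 0, "rz": 0},
    {"x": -0.4, "y": -4.5, "z": 0, "rx": 0, "ry": 0, "rz": 0},
  ],
)

```text
time: 6.12
ee_pos: [0.5661, -0.174, 0.1684]
tool_rot: [[0.914, 0.407, -0.0], [0.407, -0.914, 0.0], [-0.0, -0.0, -1.0]]
force: [-0.1, 1.0, -1.5]
grip_width: 0.0249
gripper_force: 39.4
```

apply_moves(
  deltas=[
    {"x": -0.4, "y": -3, "z": 0, "rx": 0, "ry": 0, "rz": 0},
    {"x": 0, "y": -1.5, "z": 0, "rx": 0, "ry": 0, "rz": 0},
    {"x": 0, "y": -1, "z": 0, "rx": 0, "ry": 0, "rz": 0},
    {"x": 0, "y": 0, "z": 0, "rx": 0, "ry": 0, "rz": 0},
    {"x": 0, "y": 0, "z": 0, "rx": 0, "ry": 0, "rz": 0},
  ],
)

```text
time: 6.75
ee_pos: [0.5627, -0.2266, 0.1683]
tool_rot: [[0.913, 0.408, -0.0], [0.408, -0.913, 0.0], [-0.0, -0.0, -1.0]]
force: [0.3, 0.5, -0.4]
grip_width: 0.025
gripper_force: 39.4
```

```bash
python3 - <<'E'
from h import *
import cv2
o=robot.get_obs();print(o["time"],o["ee_pos"],o["grip_width"],o["gripper_force"])
cv2.imwrite("pics/w3.png",cv2.resize(robot.read_camera("wrist"),(800,600),interpolation=cv2.INTER_CUBIC)[:,:,::-1])
E
```

```text
6.75 [ 0.56267152 -0.2265666   0.16828263] 0.024976936402544076 39.41679646319244
```

View pics/w3.png

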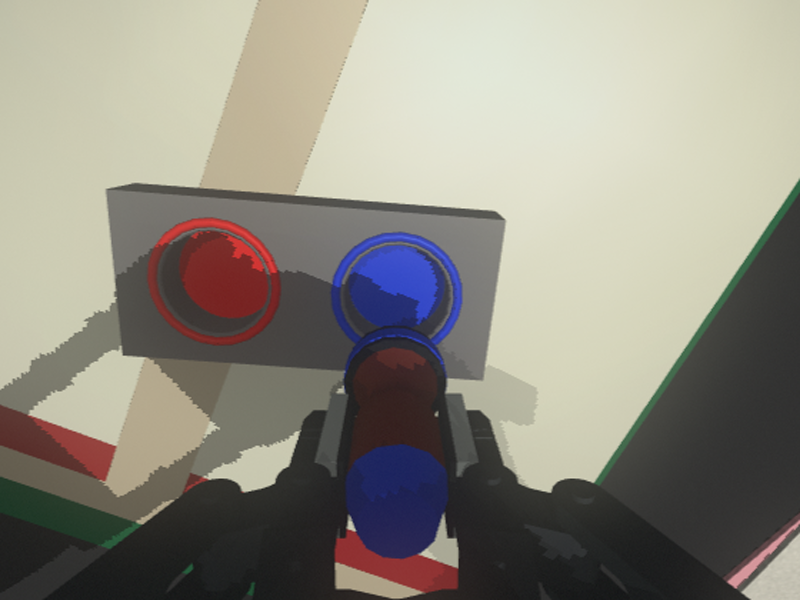

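The blue stamp hangs straight in the grip, with its foot at about (396,372). The blue ring is centred at about (397,293) and the red at about (214,281).

```bash
python3 - <<'E'
from h import *
np.set_printoptions(precision=4,suppress=True)
for n,uv,z in(("b",(397,293),.032),("r",(214,281),.032),("foot",(396,372),.127),("cap",(397,470),.2)): print(n,wray(uv,z,.7)[:2])
E
```

```text
b [ 0.5637 -0.2265]
r [ 0.5306 -0.1358]
foot [ 0.5631 -0.2263]
cap [ 0.5732 -0.2221]
```

apply_moves(
  deltas=[
    {"x": 0.1, "y": 0, "z": -1.5, "rx": 0, "ry": 0, "rz": 0},
    {"x": 0, "y": 0, "z": -2.5, "rx": 0, "ry": 0, "rz": 0},
    {"x": 0, "y": 0, "z": -2.5, "rx": 0, "ry": 0, "rz": 0},
    {"x": 0, "y": 0, "z": -2, "rx": 0, "ry": 0, "rz": 0},
    {"x": 0, "y": 0, "z": -1.2, "rx": 0, "ry": 0, "rz": 0},
    {"x": 0, "y": 0, "z": -0.8, "rx": 0, "ry": 0, "rz": 0},
    {"x": 0, "y": 0, "z": -0.5, "rx": 0, "ry": 0, "rz": 0},
    {"x": 0, "y": 0, "z": 0, "rx": 0, "ry": 0, "rz": 0},
    {"x": 0, "y": 0, "z": 0, "rx": 0, "ry": 0, "rz": 0},
  ],
)

```text
time: 7.92
ee_pos: [0.5638, -0.2278, 0.0589]
tool_rot: [[0.914, 0.407, 0.001], [0.407, -0.914, -0.001], [0.001, 0.001, -1.0]]
force: [-0.0, 0.4, -0.5]
grip_width: 0.0251
gripper_force: 39.4
```

apply_moves(
  deltas=[
    {"x": 0, "y": 0, "z": -0.1, "rx": 0, "ry": 0, "rz": 0},
    {"x": 0, "y": 0, "z": 0, "rx": 0, "ry": 0, "rz": 0},
  ],
)

```text
time: 8.18
ee_pos: [0.5636, -0.2277, 0.0575]
tool_rot: [[0.914, 0.407, 0.0], [0.407, -0.914, -0.0], [0.0, 0.0, -1.0]]
force: [0.5, -0.5, -0.3]
grip_width: 0.025
gripper_force: 39.4
```

apply_moves(
  deltas=[
    {"x": 0, "y": 0, "z": 0, "rx": 0, "ry": 0, "rz": 0},
    {"x": 0, "y": 0, "z": 0, "rx": 0, "ry": 0, "rz": 0},
    {"x": 0, "y": 0, "z": 0, "rx": 0, "ry": 0, "rz": 0},
    {"x": 0, "y": 0, "z": 0, "rx": 0, "ry": 0, "rz": 0},
    {"x": 0, "y": 0, "z": 0, "rx": 0, "ry": 0, "rz": 0},
    {"x": 0, "y": 0, "z": 0, "rx": 0, "ry": 0, "rz": 0},
  ],
  claw=1,
)

```text
time: 8.93
ee_pos: [0.5635, -0.2276, 0.0573]
tool_rot: [[0.914, 0.407, 0.0], [0.407, -0.914, -0.0], [-0.0, 0.0, -1.0]]
force: [0.5, 0.4, -0.5]
grip_width: 0.0852
gripper_force: 0.0
```

apply_moves(
  deltas=[
    {"x": 0, "y": 0, "z": 1.5, "rx": 0, "ry": 0, "rz": 0},
    {"x": 0, "y": 0, "z": 3, "rx": 0, "ry": 0, "rz": 0},
    {"x": 0, "y": 0, "z": 4, "rx": 0, "ry": 0, "rz": 0},
    {"x": 0, "y": 0, "z": 4, "rx": 0, "ry": 0, "rz": 0},
    {"x": 0, "y": 1.2, "z": 3.5, "rx": 0, "ry": 0, "rz": 0},
    {"x": -0.3, "y": 3, "z": 2, "rx": 0, "ry": 0, "rz": 0},
    {"x": -0.5, "y": 4.5, "z": 0, "rx": 0, "ry": 0, "rz": 0},
    {"x": -0.5, "y": 4.5, "z": 0, "rx": 0, "ry": 0, "rz": 0},
    {"x": -0.5, "y": 4.5, "z": 0, "rx": 0, "ry": 0, "rz": 4},
    {"x": -0.5, "y": 4.5, "z": 0, "rx": 0, "ry": 0, "rz": 4},
    {"x": -0.5, "y": 4.5, "z": 0, "rx": 0, "ry": 0, "rz": 4},
    {"x": -0.5, "y": 4.5, "z": 0, "rx": 0, "ry": 0, "rz": 4},
  ],
)

```text
time: 10.42
ee_pos: [0.5303, 0.0858, 0.2386]
tool_rot: [[0.765, 0.644, 0.002], [0.644, -0.765, -0.0], [0.001, 0.001, -1.0]]
force: [-0.8, 0.2, 0.5]
grip_width: 0.0852
gripper_force: 0.0
```

apply_moves(
  deltas=[
    {"x": -0.5, "y": 4.5, "z": 0, "rx": 0, "ry": 0, "rz": 0},
    {"x": -0.5, "y": 4.5, "z": 0, "rx": 0, "ry": 0, "rz": 0},
    {"x": -0.5, "y": 4.5, "z": 0, "rx": 0, "ry": 0, "rz": 0},
    {"x": -0.4, "y": 3, "z": 0, "rx": 0, "ry": 0, "rz": 0},
    {"x": -0.4, "y": 1.5, "z": 0, "rx": 0, "ry": 0, "rz": 0},
    {"x": 0, "y": 0, "z": 0, "rx": 0, "ry": 0, "rz": 0},
    {"x": 0, "y": 0, "z": 0, "rx": 0, "ry": 0, "rz": 0},
  ],
)

```text
time: 11.3
ee_pos: [0.5078, 0.2633, 0.2376]
tool_rot: [[0.767, 0.642, 0.0], [0.642, -0.767, -0.0], [-0.0, 0.001, -1.0]]
force: [0.5, -0.2, -0.6]
grip_width: 0.0855
gripper_force: 0.0
```

```bash
python3 - <<'E'
from h import *
import cv2
o=robot.get_obs();print(o["time"],o["ee_pos"],o["tool_rot"],o["joint_pos"])
cv2.imwrite("pics/w4.png",cv2.resize(robot.read_camera("wrist"),(800,600),interpolation=cv2.INTER_CUBIC)[:,:,::-1])
E
```

```text
11.3 [0.50776881 0.26329559 0.2375932 ] [[ 7.66668807e-01  6.42042709e-01  3.17234189e-04]
 [ 6.42042784e-01 -7.66668666e-01 -4.68028789e-04]
 [-5.72809590e-05  5.62500996e-04 -9.99999840e-01]] [ 1.97489487e+01  2.47509000e+01  8.01428842e+01 -3.24726597e-02
  7.50981722e+01  6.98129822e+01]
```

View pics/w4.png

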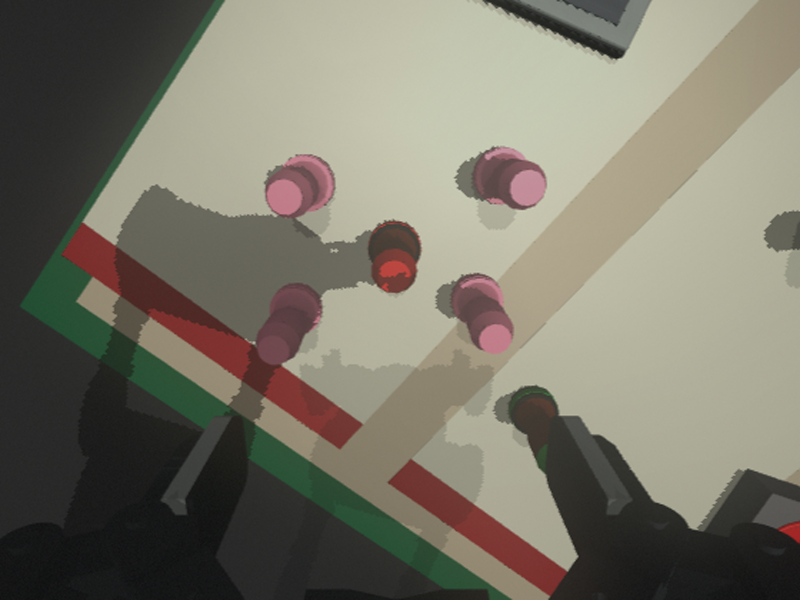

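The red cap is at (394,269) and its foot at (395,247). The closing line, horizontal in this picture, passes cleanly between the four pink stamps.

```bash
python3 - <<'E'
from h import *
print(wray((394,269),.079,.7),wray((395,247),.008,.7))
y=np.array(robot.get_obs()["tool_rot"])[:2,1];c=wray((394,269),.079,.7)[:2]
for uv in((301,182),(500,176),(478,299),(297,307)):
  d=wray(uv,.01,.7)[:2]-c; print("pink along/across mm",d@y*1e3,(d[0]*y[1]-d[1]*y[0])*1e3)
E
```

```text
[0.51341641 0.26944124 0.079     ] [0.51153343 0.26731321 0.008     ]
pink along/across mm -61.796847952588244 -41.4687659994389
pink along/across mm 69.84591545524138 -45.186195438951266
pink along/across mm 59.545167836802975 40.11527390738573
pink along/across mm -69.89752101331534 45.998658703655366
```

apply_moves(
  deltas=[
    {"x": 0.5, "y": 0.4, "z": -2, "rx": 0, "ry": 0, "rz": 0},
    {"x": 0, "y": 0, "z": -3, "rx": 0, "ry": 0, "rz": 0},
    {"x": 0, "y": 0, "z": -3, "rx": 0, "ry": 0, "rz": 0},
    {"x": 0, "y": 0, "z": -3, "rx": 0, "ry": 0, "rz": 0},
    {"x": 0, "y": 0, "z": -2.5, "rx": 0, "ry": 0, "rz": 0},
    {"x": 0, "y": 0, "z": -2.5, "rx": 0, "ry": 0, "rz": 0},
    {"x": 0, "y": 0, "z": -2, "rx": 0, "ry": 0, "rz": 0},
    {"x": 0, "y": 0, "z": -0.9, "rx": 0, "ry": 0, "rz": 0},
    {"x": 0, "y": 0, "z": 0, "rx": 0, "ry": 0, "rz": 0},
  ],
)

```text
time: 12.48
ee_pos: [0.5126, 0.2677, 0.0481]
tool_rot: [[0.767, 0.642, -0.001], [0.642, -0.767, -0.0], [-0.001, -0.0, -1.0]]
force: [0.2, -0.8, 0.3]
grip_width: 0.0853
gripper_force: 0.0
```

apply_moves(
  deltas=[
    {"x": 0, "y": 0, "z": 0, "rx": 0, "ry": 0, "rz": 0},
    {"x": 0, "y": 0, "z": 0, "rx": 0, "ry": 0, "rz": 0},
    {"x": 0, "y": 0, "z": 0, "rx": 0, "ry": 0, "rz": 0},
    {"x": 0, "y": 0, "z": 0, "rx": 0, "ry": 0, "rz": 0},
    {"x": 0, "y": 0, "z": 0, "rx": 0, "ry": 0, "rz": 0},
    {"x": 0, "y": 0, "z": 0, "rx": 0, "ry": 0, "rz": 0},
    {"x": 0, "y": 0, "z": 0, "rx": 0, "ry": 0, "rz": 0},
    {"x": 0, "y": 0, "z": 0, "rx": 0, "ry": 0, "rz": 0},
  ],
  claw=-1,
  grip_force=40,
)

```text
time: 13.48
ee_pos: [0.5127, 0.2685, 0.0488]
tool_rot: [[0.766, 0.643, 0.001], [0.643, -0.766, 0.0], [0.001, 0.0, -1.0]]
force: [-0.5, -0.6, 5.5]
grip_width: 0.025
gripper_force: 39.4
```

apply_moves(
  deltas=[
    {"x": 0, "y": 0, "z": 1, "rx": 0, "ry": 0, "rz": 0},
    {"x": 0, "y": 0, "z": 3, "rx": 0, "ry": 0, "rz": 0},
    {"x": 0, "y": 0, "z": 3.5, "rx": 0, "ry": 0, "rz": 0},
    {"x": 0, "y": 0, "z": 3.5, "rx": 0, "ry": 0, "rz": 0},
    {"x": 0, "y": 0, "z": 3, "rx": 0, "ry": 0, "rz": 0},
    {"x": 0, "y": -1.5, "z": 1, "rx": 0, "ry": 0, "rz": 0},
    {"x": 0.2, "y": -3, "z": 0, "rx": 0, "ry": 0, "rz": 0},
    {"x": 0.2, "y": -4.5, "z": 0, "rx": 0, "ry": 0, "rz": -4},
    {"x": 0.2, "y": -4.5, "z": 0, "rx": 0, "ry": 0, "rz": -4},
    {"x": 0.2, "y": -4.5, "z": 0, "rx": 0, "ry": 0, "rz": -4},
    {"x": 0.2, "y": -4.5, "z": 0, "rx": 0, "ry": 0, "rz": -4},
    {"x": 0.2, "y": -4.5, "z": 0, "rx": 0, "ry": 0, "rz": 0},
  ],
)

```text
time: 14.98
ee_pos: [0.5234, -0.0039, 0.1973]
tool_rot: [[0.914, 0.406, -0.002], [0.406, -0.914, -0.0], [-0.002, -0.001, -1.0]]
force: [0.9, 0.5, -0.9]
grip_width: 0.0251
gripper_force: 39.4
```

apply_moves(
  deltas=[
    {"x": 0.2, "y": -4.5, "z": 0, "rx": 0, "ry": 0, "rz": 0},
    {"x": 0.2, "y": -4.5, "z": 0, "rx": 0, "ry": 0, "rz": 0},
    {"x": 0.2, "y": -3, "z": 0, "rx": 0, "ry": 0, "rz": 0},
    {"x": 0, "y": -1.5, "z": 0, "rx": 0, "ry": 0, "rz": 0},
    {"x": 0, "y": 0, "z": 0, "rx": 0, "ry": 0, "rz": 0},
    {"x": 0, "y": 0, "z": 0, "rx": 0, "ry": 0, "rz": 0},
  ],
)

```text
time: 15.72
ee_pos: [0.5302, -0.1356, 0.1981]
tool_rot: [[0.913, 0.407, -0.001], [0.407, -0.913, 0.001], [-0.0, -0.001, -1.0]]
force: [-0.1, -0.7, 0.2]
grip_width: 0.025
gripper_force: 39.4
```

```bash
python3 - <<'E'
from h import *
import cv2
o=robot.get_obs();print(o["time"],o["ee_pos"],o["grip_width"],o["gripper_force"])
cv2.imwrite("pics/w5.png",cv2.resize(robot.read_camera("wrist"),(800,600),interpolation=cv2.INTER_CUBIC)[:,:,::-1])
E
```

```text
15.725 [ 0.53024181 -0.13563458  0.19808707] 0.02500477873854583 39.37098296916702
```

View pics/w5.png

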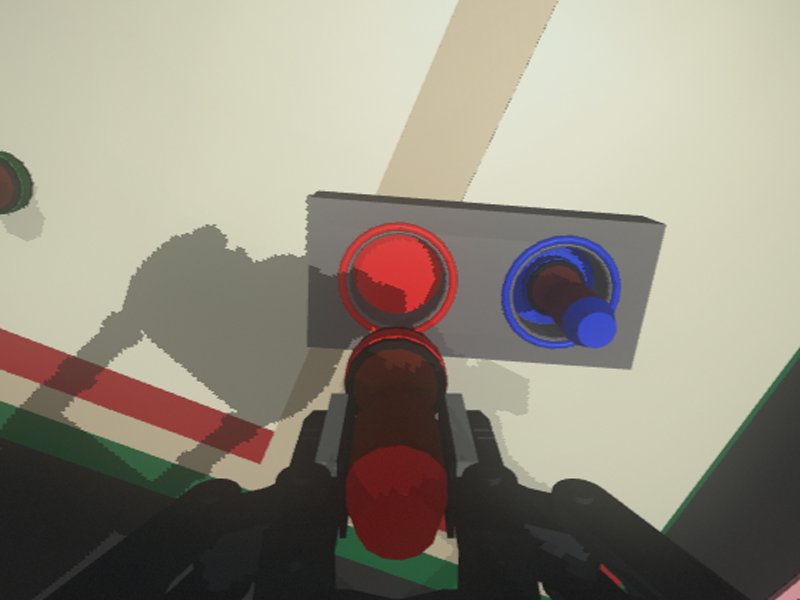

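The blue stamp stands in its pocket. The red stamp hangs straight, and the red ring is centred at (398,279), in line with it. I'll lower it now.

apply_moves(
  deltas=[
    {"x": 0, "y": 0, "z": -1.5, "rx": 0, "ry": 0, "rz": 0},
    {"x": 0, "y": 0, "z": -3, "rx": 0, "ry": 0, "rz": 0},
    {"x": 0, "y": 0, "z": -3, "rx": 0, "ry": 0, "rz": 0},
    {"x": 0, "y": 0, "z": -2.5, "rx": 0, "ry": 0, "rz": 0},
    {"x": 0, "y": 0, "z": -1.5, "rx": 0, "ry": 0, "rz": 0},
    {"x": 0, "y": 0, "z": -1.2, "rx": 0, "ry": 0, "rz": 0},
    {"x": 0, "y": 0, "z": -0.8, "rx": 0, "ry": 0, "rz": 0},
    {"x": 0, "y": 0, "z": -0.5, "rx": 0, "ry": 0, "rz": 0},
    {"x": 0, "y": 0, "z": -0.1, "rx": 0, "ry": 0, "rz": 0},
    {"x": 0, "y": 0, "z": 0, "rx": 0, "ry": 0, "rz": 0},
    {"x": 0, "y": 0, "z": 0, "rx": 0, "ry": 0, "rz": 0},
  ],
)

```text
time: 17.15
ee_pos: [0.5308, -0.1368, 0.0577]
tool_rot: [[0.914, 0.407, 0.001], [0.407, -0.914, -0.0], [0.001, 0.001, -1.0]]
force: [0.6, 0.9, -1.0]
grip_width: 0.0252
gripper_force: 39.4
```

apply_moves(
  deltas=[
    {"x": 0, "y": 0, "z": 0, "rx": 0, "ry": 0, "rz": 0},
    {"x": 0, "y": 0, "z": 0, "rx": 0, "ry": 0, "rz": 0},
    {"x": 0, "y": 0, "z": 0, "rx": 0, "ry": 0, "rz": 0},
    {"x": 0, "y": 0, "z": 0, "rx": 0, "ry": 0, "rz": 0},
    {"x": 0, "y": 0, "z": 0, "rx": 0, "ry": 0, "rz": 0},
    {"x": 0, "y": 0, "z": 0, "rx": 0, "ry": 0, "rz": 0},
  ],
  claw=1,
)

```text
time: 17.9
ee_pos: [0.5305, -0.1367, 0.0573]
tool_rot: [[0.914, 0.407, 0.0], [0.407, -0.914, -0.0], [0.0, 0.0, -1.0]]
force: [-0.8, -0.2, 0.2]
grip_width: 0.0855
gripper_force: 0.0
```

apply_moves(
  deltas=[
    {"x": 0, "y": 0, "z": 1.5, "rx": 0, "ry": 0, "rz": 0},
    {"x": 0, "y": 0, "z": 3, "rx": 0, "ry": 0, "rz": 0},
    {"x": 0, "y": 0, "z": 4, "rx": 0, "ry": 0, "rz": 0},
    {"x": 0, "y": 0, "z": 4, "rx": 0, "ry": 0, "rz": 0},
    {"x": -2, "y": 0, "z": 3, "rx": 0, "ry": 0, "rz": 0},
    {"x": -3, "y": 0, "z": 2, "rx": 0, "ry": 0, "rz": 0},
    {"x": -2, "y": 0, "z": 0, "rx": 0, "ry": 0, "rz": 0},
    {"x": 0, "y": 0, "z": 0, "rx": 0, "ry": 0, "rz": 0},
    {"x": 0, "y": 0, "z": 0, "rx": 0, "ry": 0, "rz": 0},
  ],
)

```text
time: 19.02
ee_pos: [0.4611, -0.1368, 0.2328]
tool_rot: [[0.914, 0.407, 0.001], [0.407, -0.914, -0.0], [0.001, 0.001, -1.0]]
force: [0.5, 0.1, -0.3]
grip_width: 0.0857
gripper_force: 0.0
```

```bash
python3 - <<'E'
from h import *
import cv2
o=robot.get_obs();print(o["time"],o["ee_pos"])
cv2.imwrite("pics/w6.png",cv2.resize(robot.read_camera("wrist"),(800,600),interpolation=cv2.INTER_CUBIC)[:,:,::-1])
E
```

```text
19.025 [ 0.46111758 -0.13675516  0.23283247]
```

View pics/w6.png

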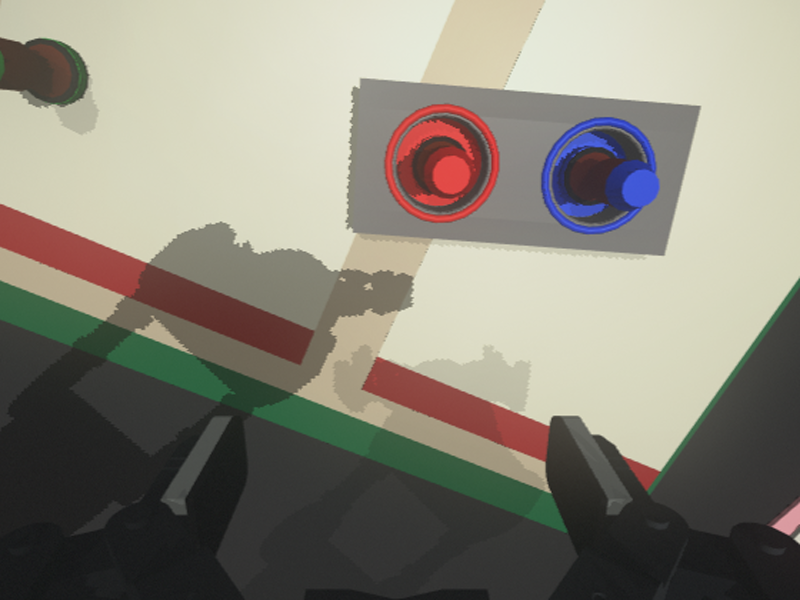

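Both stamps stand in their pockets, with the red cap at (452,174) and the blue at (640,187), and the green stamp is undisturbed. I'll check the cap positions in numbers and hand in if they fit.

```bash
python3 - <<'E'
from h import *
r=wray((452,174),.09,.7)[:2];b=wray((640,187),.09,.7)[:2]
R=wray((442,163),.032,.7)[:2];B=wray((599,176),.032,.7)[:2]
print(r,R,b,B)
if max(np.linalg.norm(r-R),np.linalg.norm(b-B))<.011: print(robot.close_job())
E
```

```text
[ 0.52913275 -0.13739335] [ 0.53060742 -0.1363729 ] [ 0.56209229 -0.22745612] [ 0.56259879 -0.22733841]
the job is handed in; nothing more can be done
None
```

Both stamps are in their pockets, red in red and blue in blue: upright, released, and about 2 mm or less from the pocket centres in the last picture. The green stamp was left standing, and I handed the job in at about 19 s; no verdict came back.

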